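# Clamp a fossil slab under a ratchet screw until it clicks

## Robot

A 6-joint arm with a two-finger parallel gripper is mounted at the origin on the work surface; the furniture and walls round the work are solid. World frame = base frame: x ahead of the robot, y to its left, z up, the work surface at z = 0. Lengths are in m, angles in rad, forces in N, time in s.
With the tool pointing down it reaches from about 0.275 to 0.725 m from the base axis. Payload 15.9 kg.
Tool frame: the origin (TCP) lies midway between the tips of the shut fingers; the grasp point (between the pads) lies 19 mm behind it; z points along the fingers, y is the line along which they close (so a half turn about z gives the same grasp; the last joint's range is limited). The gripper opens to 85 mm and grips with 20 to 120 N. Pads are 22 mm wide; open, the fingers measure 114 mm over their backs; the gripper's body (76 mm by 85 mm) begins 54 mm behind the grasp point. The pads swing forward as they close: fully open they stand 13 mm farther back than shut.
Start: joints at [1.211, 0.213, -0.034, 1.323, 0, 1.571], TCP at [0.176, 0.468, 0.231] pointing down, gripper open.
Joint ranges: [-2.98, 2.98], [-0.74, 1.72], [-1.14, 1.35], [-2.1, 2.04], [-1.57, 1.44], [-3.14, 3.14]. Speed limits (rad/s): [1.89, 1.89, 2.39, 2.57, 3.14, 3.14].

## Interface

Orientations are given as [roll, pitch, yaw] about the fixed x, y, z axes, in that order (R = Rz(yaw) Ry(pitch) Rx(roll)).
In Python, from station import arm, viewer gives the robot as it stands. The module is installed in compiled form; this text tells all that it offers.
- The arm moves only by the tool send_rows, never from a script. Its argument "motion" is a list that holds one entry, the list of rows, each a list of 7 numbers: the shift along the tool's x, y, z normalised to -1 to 1, where 1 is 30 cm, then the turn, a rotation vector about the tool's x, y, z normalised to -1 to 1, where 1 is 90 degrees, then the opening, from 0 (shut) to 1 (fully open). A call has 1 to 8 rows; each row is the pose to reach, as a shift and turn from the pose commanded when the call began, along the tool's axes at that moment; what a row does not reach only later rows make up. A row lasts 1/12 s, in which the tool goes at most 41.7 mm and 7.16 degrees, less where a joint would pass 70% of its speed; a pose out of reach is approached as far as the arm can. A call with a number of a shift or a turn outside -1 to 1 is refused whole. A call with a gripper value outside its range is refused whole. The fingers move at their own pace and stop on an object; "newtons" is the grip in N (left out, the last holds). Time passes only in rows, so rows that repeat a pose let the fingers close. It gives the time, the measured TCP pose, the force, the opening and the grip force at its end, in the units of the state.
- arm.observe(): the state, without advancing time (a new reading comes with each control period).
- viewer.camera(name): name is "scene" or "top" or "wrist"; returns the picture (420x560x3 uint8, red, green, blue); there is no depth.
- viewer.camera_model(name): a dict with "K" (3x3 intrinsics, pixels), "world_to_cam" (4x4, takes a point from world to camera coordinates). Camera axes: x right, y up, looking along -z (the intrinsics and any distortion apply to the point x, -y, -z); pixel columns grow to the right and rows downward; lengths in m; the calibration is good to about 2 mm. A picture is of the moment at which its call begins: read the wrist's pose just before it. camera_model takes no time and is no camera call; for the wrist camera it gives the pose at the moment of the call.
- arm.job_done(): hands the job in; it is judged then, once.
The state is a dict: "t": time; "joints": joint angles; "qd": joint speeds; "joint_torque": joint torques, N m; "ee_pos": TCP position; "orientation": TCP orientation; "contact_force": force on the tool from outside, world axes, zero at the start; "wrist_torque": the same for the moment, N m; "opening": finger opening in m; "grasp_force": force on a finger pad.
Only numpy, scipy, OpenCV 4.12 (cv2) and the standard library are available. Lean on these libraries where they do the work, as an engineer would, in place of code of your own. Each camera call takes 0.05 s, during which the arm holds its last target. There are 200 camera calls.

## Task

Take the fossil slab out of its card tray, lay it flat, face up, on the bed of the holding clamp and slide it, square end first, all the way home against the stop under the screw; go gently, it is brittle and must not be rammed against the stop. Then turn the knurled knob clockwise until its torque limiter slips and clicks, stop after a click or two (three at the very most), and let go, leaving the slab clamped there and the other things on the desk undisturbed.

Things in the scene. Friction and masses are not known exactly. Their poses are not given: they have to be found in the camera images.
- clamp: Grey C-frame holding clamp, fixed to the desk: base plate 190 x 104 mm (x by y), 13 mm high, with a column and an overarm (flat top at z 86 mm) at its far end. Origin: centre of the base plate's underside, on the desk. Its +x points along the bed to the stop and column (stop face at x +40 mm, screw axis at x +25 mm, y 0), z up; only its place and yaw vary
- bed_front (a point): Middle of the front edge of the clamp's bed (clamp x -93 mm), at the height where the slab rests: z 15 mm, the tops of ten domed rubber buttons. The bed runs from here to the stop, 133 mm. The slab may overhang this edge when first laid down; laid 50 mm short of the stop it clears the knob and the gripper clears the rails
- rail_mouth (a point): Middle of the mouth between the two aluminium guide rails beside the bed (clamp x -42 mm, z 15 mm). The rails stand up to z 24 mm; their inner faces are 65 mm apart from clamp x -20 to +38 mm and flare outward back to this mouth. Nearer the robot the bed is open at both sides, with room for fingers beside the slab
- stop: Black rubber-faced stop plate at the far end of the bed, 58 mm wide, z 15 to 39 mm. Origin: centre of its face, at bed height. The slab's square end comes to rest flat against this face. It is a stiff buffer, 15 N per mm. Sliding the slab along takes 1 to 3 N; meeting the stop shows as a sudden rise of the pushing force. Over 20 N would chip the slab, so push slowly and stop at about 5 N
- slab_mid (a point): Centre, half-way up, of the small pale slab with a brown fossil on top: 60 mm wide, 107 mm long, 23.5 mm thick, 0.2 to 0.3 kg. Own y runs along its length to the square end, x across, z up. Sides nearly parallel for 30 mm either way from here (grasp across the width here; held nearer an end it droops). The -y end has rounded corners, flat for 20 mm about its middle. Starts 7.5 mm above the desk
- slab_end (a point): Middle of the slab's square end (own +y end), half-way up, 53 mm from slab_mid. The other, rounded end lies 107 mm behind it
- spindle: Steel spindle of the clamp, with a domed rubber pressure foot 19 mm wide. Origin: the lowest point of the foot, on the screw's axis. It starts 2 to 4.5 mm above the top of a slab on the bed, does not rotate, and goes down 16 mm for each clockwise turn of the screw (2.55 mm per rad)
- knob_grip (a point): Point on the axis, half-way up (z 111 mm), of the round knurled steel knob on top of the clamp: 42 mm in diameter, 28 mm tall (z 97 to 125 mm). It turns in place about the vertical and does not rise or fall, and can be grasped from above at any angle. Just below it a boss of radius 18.5 mm reaches z 93 mm, so keep fingertips above z 94 mm
- knob_top (a point): Centre of the knob's flat top. Inside, spring pawls on 12 saw teeth drive the screw. Turned clockwise from above, the knob winds up 0.1 to 0.2 rad, then the screw turns with it at 0.1 to 0.2 N m; once the foot bears on the slab the torque climbs over 0.5 to 1.2 rad to about 0.3 N m, then the pawls snap over a tooth: a click, the torque falls below 0.17 N m and the knob jumps 0.25 to 0.5 rad against the screw
- ratchet (a joint): How far the knob has slipped round against the screw, rad: 0 at the start, growing clockwise; teeth 0.524 apart. Up to 0.27 is only wind-up on the first tooth; clicks come near 0.27, 0.80, 1.33 and 1.86. Let go, it rests at 0.5 to 0.65 after one click, 1.05 to 1.15 after two, 1.55 to 1.7 after three. Turned back, the knob takes the screw along. Let go, the screw stays, or eases back by up to 0.5 rad
- tray: Open white card tray with a black lining that holds the slab at the start: 131 mm (own x) by 159 mm (own y), walls 34 mm high, 2 mm thick; the slab lies along its x, with 33 to 57 mm free on either side of it, 4 to 12 mm beyond its ends. Origin: centre of its underside
- brush: Paint brush 189 mm long, lying near the middle of the work area; leave it alone
- vial_a: Sample vial with a white cap, 28 mm wide, 48 mm tall, at the back edge; leave it alone
- vial_b: Second sample vial beside the first; leave it alone
- glue_bottle: Brown dropper bottle, 33 mm wide, 102 mm tall, at the back left; leave it alone
- counterpart: Another small fossil slab, 63 x 100 x 21 mm, lying bare on the desk at the left; leave it alone
There are look-alikes about, which are no part of the job. Leave any red or yellow look-alike of the part that bears slab_mid alone.

How it is judged:
By the outcome, as a careful person would: the job done as asked, in the order asked, and still so for the second after the job is handed in, with the robot touching nothing.
It also fails if it takes over 72 s, if anything falls off the work surface, if the arm or the gripper's body presses on something with over 40 N, if the wrist force passes 120 N, or if a joint passes its speed limit or range.

## Working session

There is one attempt and no reset: what is moved stays moved. The work goes in short steps, Python scripts to look and compute and a tool call to move; the robot and the scene stay as the last step left them, time stands still between calls to the robot, and variables do not carry over. Pictures are saved under pics/ and viewed, at most 10 in all, crops included, and the job is handed in when it is done.

Besides the shell and the picture viewer there is one more tool, called by a JSON object that holds its "method" and its "body". send_rows: Moves the arm, as the interface text tells. Scaled input: -1 to 1 covers 30 cm each way for a shift and 90 degrees each way for a turn. Its arguments: {"type":"object","properties":{"motion":{"type":"array"},"newtons":{"type":"number"}},"required":["motion"]}

```bash
mkdir -p pics
cat > h.py <<'E'
import numpy as np, cv2
from station import arm, viewer
from scipy.spatial.transform import Rotation as R
def shot(n,f):
    im=viewer.camera(n); cv2.imwrite('pics/'+f,im[:,:,::-1].copy()); return im
def ray(m,px,z):
    K=np.array(m['K']);T=np.array(m['world_to_cam']);
    d=np.linalg.inv(K)@np.array([px[0],px[1],1.]); d=np.array([d[0],-d[1],-d[2]])
    Rt=T[:3,:3].T; c=-Rt@T[:3,3]; w=Rt@d; return c+w*(z-c[2])/w[2]
def proj(m,p):
    K=np.array(m['K']);T=np.array(m['world_to_cam']); q=T[:3,:3]@np.array(p)+T[:3,3]
    u=K@np.array([q[0],-q[1],-q[2]]); return u[:2]/u[2]
def rel(pos,rpy):
    "shift/turn in tool axes normalised, to reach world pos, rpy"
    s=arm.observe(); Rc=R.from_euler('xyz',s['orientation']); 
    d=Rc.inv().apply(np.array(pos)-s['ee_pos'])/0.3
    t=(Rc.inv()*R.from_euler('xyz',rpy)).as_rotvec()/(np.pi/2)
    print('rel',np.round(d,4),np.round(t,4))
E
python3 - <<'E'
from h import *
s=arm.observe(); print(s)
a=shot('top','top0.png'); b=shot('scene','sc0.png')
for n in('top','scene'): m=viewer.camera_model(n); print(m)
E
```

```text
{'t': 0.0, 'joints': array([ 1.21096476e+00,  2.13357438e-01, -3.50511790e-02,  1.32344276e+00,
        3.93566730e-05,  1.57080309e+00]), 'qd': array([ 0.00015522, -0.00063953, -0.00091828,  0.00187081,  0.00101931,
        0.00072324]), 'joint_torque': array([-2.44334005e-04, -6.86163497e+01,  4.87119985e+01,  1.75476680e-02,
        7.36821812e-05,  2.72645565e-06]), 'ee_pos': array([0.17593695, 0.46769079, 0.23081864]), 'orientation': array([-3.14053761e+00, -3.93495200e-05,  2.78175429e+00]), 'contact_force': array([-0.24468586, -0.62006472,  0.49897306]), 'wrist_torque': array([ 0.01723039,  0.02846286, -0.03722837]), 'grasp_force': 0.0, 'opening': 0.08529902015691367}
{'K': array([[433.81449488,   0.        , 280.24778234],
       [  0.        , 433.81449488, 208.97559472],
       [  0.        ,   0.        ,   1.        ]]), 'world_to_cam': array([[-0.02654448, -0.99943407,  0.0206624 ,  0.08210806],
       [ 0.98869622, -0.02319689,  0.14812725, -0.50897651],
       [-0.14756411,  0.0243608 ,  0.98875244, -0.94760834],
       [ 0.        ,  0.        ,  0.        ,  1.        ]])}
{'K': array([[449.30511268,   0.        , 280.55097642],
       [  0.        , 449.30511268, 217.5928831 ],
       [  0.        ,   0.        ,   1.        ]]), 'world_to_cam': array([[ 0.89181721, -0.45209459,  0.01650904, -0.40714913],
       [ 0.24860835,  0.52024855,  0.81702836, -0.25280075],
       [-0.37796291, -0.72453566,  0.5763611 , -1.00953442],
       [ 0.        ,  0.        ,  0.        ,  1.        ]])}
```

View pics/top0.png

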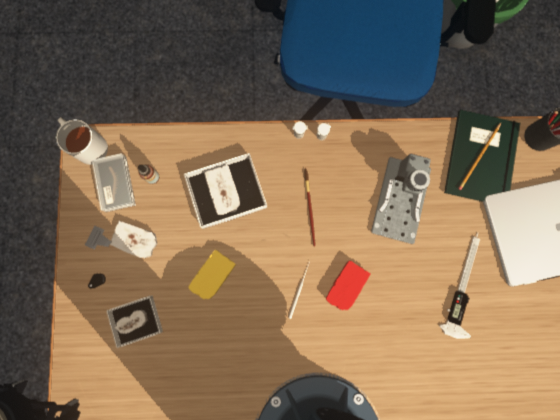

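View pics/sc0.png

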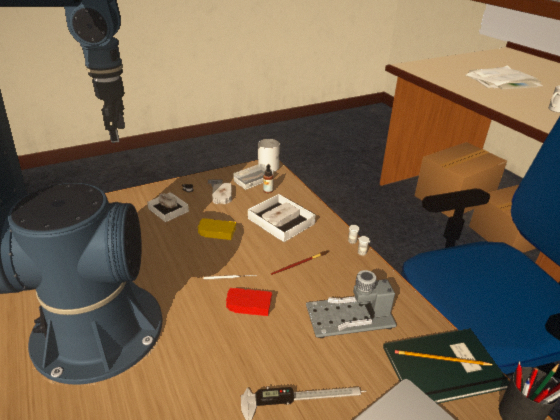

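Candidates for the slab, by top-view pixel:
- the slab in the large white tray with black lining (223,190)
- small tray with fossil (134,322)
- clear tray (114,182)
- bare counterpart (135,240)
- yellow look-alike (212,275)
- red look-alike (348,286)

The large tray fits the description. The clamp is at (403,198). I'll check both in one close crop.

Run:
```python
import cv2,numpy as np
a=cv2.imread('pics/top0.png')
c1=cv2.resize(a[140:240,175:275],(400,400),interpolation=cv2.INTER_CUBIC)
c2=cv2.resize(a[145:250,350:450][:100],(400,400),interpolation=cv2.INTER_CUBIC)
cv2.imwrite('pics/c1.png',np.hstack([c1,c2]))
```

```text
(no output)
```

View pics/c1.png

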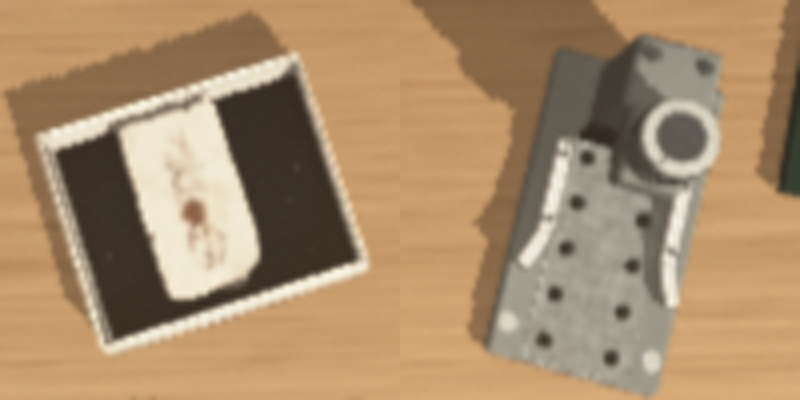

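Run:
```python
from h import *
m=viewer.camera_model('top')
A=lambda u,v,z:ray(m,(175+u/4-.375,140+v/4-.375),z)
B=lambda u,v,z:ray(m,(350+(u-400)/4-.375,145+v/4-.375),z)
def show(n,P):
    P=np.array(P);print(n,np.round(P,4).tolist(),'len',np.round(np.linalg.norm(np.diff(P,axis=0,append=P[:1]),axis=1),4))
    d=np.diff(P,axis=0); print(' ang',np.round(np.degrees(np.arctan2(d[:,1],d[:,0])),1),'mean',P.mean(0).round(4))
show('slab',[A(*p,.031) for p in[(120,125),(212,98),(262,255),(170,300)]])
show('tray',[A(*p,.034) for p in[(40,135),(298,55),(368,268),(106,350)]])
show('clamp',[B(*p,.013) for p in[(560,48),(488,350),(655,395)]])
show('knob',[B(680,138,.125)])
show('rail L',[B(*p,.024) for p in[(572,140),(556,210)]])
show('rail R',[B(*p,.024) for p in[(678,192),(674,250)]])
show('buttons',[B(*p,.015) for p in[(587,158),(577,203),(566,249),(555,294),(544,340),(612,358),(622,312),(632,266),(643,220)]])
```

```text
slab [[0.6047, 0.2412, 0.031], [0.6195, 0.1882, 0.031], [0.5269, 0.1605, 0.031], [0.5022, 0.213, 0.031]] len [0.0551 0.0967 0.058  0.1063]
 ang [ -74.3 -163.4  115.2] mean [0.5633 0.2007 0.031 ]
tray [[0.599, 0.2865, 0.034], [0.6433, 0.138, 0.034], [0.5175, 0.1002, 0.034], [0.4742, 0.2487, 0.034]] len [0.155  0.1314 0.1548 0.1305]
 ang [ -73.4 -163.3  106.3] mean [0.5585 0.1933 0.034 ]
clamp [[0.6344, -0.1951, 0.013], [0.4553, -0.1416, 0.013], [0.4268, -0.237, 0.013]] len [0.1869 0.0996 0.2118]
 ang [ 163.4 -106.6] mean [ 0.5055 -0.1912  0.013 ]
knob [[0.5543, -0.2229, 0.125]] len [0.]
 ang [] mean [ 0.5543 -0.2229  0.125 ]
rail L [[0.576, -0.1954, 0.024], [0.5347, -0.1833, 0.024]] len [0.043 0.043]
 ang [163.7] mean [ 0.5554 -0.1894  0.024 ]
rail R [[0.5437, -0.2554, 0.024], [0.5097, -0.2505, 0.024]] len [0.0344 0.0344]
 ang [171.9] mean [ 0.5267 -0.253   0.024 ]
buttons [[0.5669, -0.2062, 0.015], [0.5402, -0.1985, 0.015], [0.513, -0.1902, 0.015], [0.4868, -0.1821, 0.015], [0.4601, -0.174, 0.015], [0.4487, -0.2129, 0.015], [0.4753, -0.2206, 0.015], [0.5021, -0.2283, 0.015], [0.5292, -0.2367, 0.015]] len [0.0278 0.0283 0.0275 0.0279 0.0405 0.0277 0.0279 0.0283 0.0485]
 ang [ 164.   163.1  162.8  163.1 -106.4  -16.1  -16.1  -17.3] mean [ 0.5025 -0.2055  0.015 ]
```

{"method": "send_rows", "body": {"motion": [[[0,0,0,0,0,-0.08,1]]]}}

```text
t: 0.18
ee_pos: [0.176, 0.4678, 0.231]
orientation: [-3.141, -0.0, 2.904]
contact_force: [-0.4, 0.7, 0.3]
opening: 0.0854
grasp_force: 0.0
```

Run:
```python
from h import *
s=arm.observe();print(s['joints'][5],s['orientation'],s['t'])
y=np.radians(16.5)
rel([.40,.36,.23],[np.pi,0,y+np.pi]);rel([.563,.2007,.20],[np.pi,0,y+np.pi])
rel([.563,.2007,.20],[np.pi,0,y])
```

```text
1.4485900548800907 [-3.14083887e+00 -1.04991265e-04  2.90399074e+00] 0.1833
rel [-0.8104 -0.1734  0.0033] [-5.000e-04 -2.000e-04 -3.346e-01]
rel [-1.4634 -0.5615  0.1035] [-5.000e-04 -2.000e-04 -3.346e-01]
rel [-1.4634 -0.5615  0.1035] [-3.0000e-04  6.0000e-04  1.6654e+00]
```

{"method": "send_rows", "body": {"motion": [[[-0.12,-0.03,0,0,0,-0.06,1],[-0.25,-0.06,0,0,0,-0.12,1],[-0.38,-0.09,0,0,0,-0.18,1],[-0.51,-0.12,0,0,0,-0.24,1],[-0.64,-0.15,0,0,0,-0.3,1],[-0.76,-0.17,0,0,0,-0.3346,1],[-0.81,-0.1734,0,0,0,-0.3346,1]]]}}

```text
t: 0.77
ee_pos: [0.4035, 0.3585, 0.2309]
orientation: [-3.141, -0.0, -2.85]
contact_force: [-0.3, 0.9, -0.6]
opening: 0.0852
grasp_force: 0.0
```

Run:
```python
from h import *
y=np.radians(16.5)
rel([.563,.2007,.18],[np.pi,0,y+np.pi])
```

```text
rel [-0.3579 -0.6565  0.1702] [-0.0006 -0.      0.0024]
```

{"method": "send_rows", "body": {"motion": [[[-0.06,-0.11,0.02,0,0,0,1],[-0.12,-0.22,0.05,0,0,0,1],[-0.18,-0.33,0.08,0,0,0,1],[-0.24,-0.44,0.11,0,0,0,1],[-0.3,-0.55,0.14,0,0,0,1],[-0.34,-0.63,0.17,0,0,0,1],[-0.358,-0.656,0.17,0,0,0.0024,1],[-0.358,-0.656,0.17,0,0,0.0024,1]]]}}

```text
t: 1.43
ee_pos: [0.5603, 0.2016, 0.1793]
orientation: [-3.141, -0.002, -2.858]
contact_force: [0.2, -0.1, 0.2]
opening: 0.0855
grasp_force: 0.0
```

Run:
```python
from h import *
s=arm.observe();print(s['joints'],s['ee_pos'],s['orientation'])
m=viewer.camera_model('wrist'); im=shot('wrist','w1.png')
u=cv2.resize(im,(784,588)); cv2.imwrite('pics/w1b.png',u[:,:,::-1])
np.save('w1.npy',[m['K'][0].tolist()]);import pickle;pickle.dump(m,open('w1.pkl','wb'))
print(proj(m,[.563,.2007,.031]))
```

```text
[ 3.45427391e-01  4.26339631e-01  1.29945960e-01  1.27601366e+00
 -1.35176799e-04  6.17396297e-02] [0.56034298 0.201597   0.17931657] [-3.14135833e+00 -1.59958988e-03 -2.85790497e+00]
[279.72059453 199.63944049]
```

View pics/w1b.png

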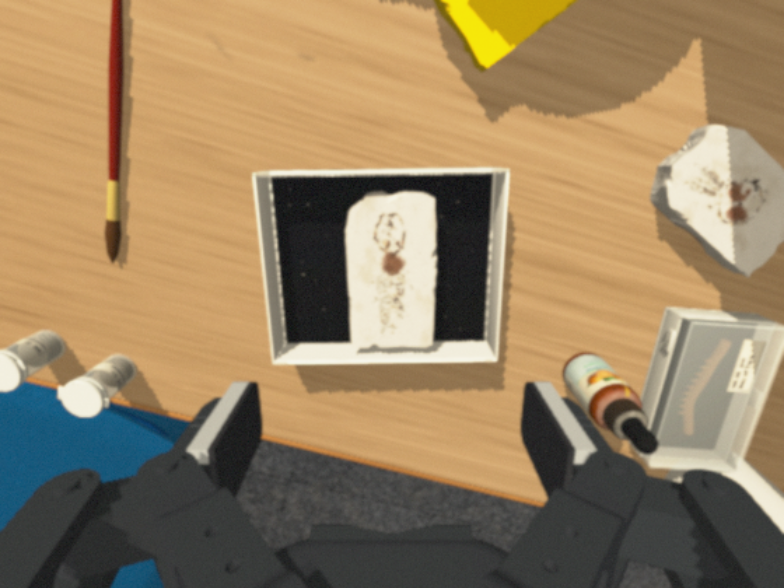

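The wrist view shows the slab, rounded end at the top. Its sides run from (346,250) to (350,345) on the left and (437,200) to (434,347) on the right, with the square end near row 347 (in the 1.4x picture).

Run:
```python
from h import *
import pickle
m=pickle.load(open('w1.pkl','rb')); P=lambda u,v:ray(m,((u+.5)/1.4-.5,(v+.5)/1.4-.5),.031)
L=[P(346,230),P(350,345)];Rr=[P(437,230),P(434,345)]
for a in(L,Rr): d=a[1]-a[0]; print(np.degrees(np.arctan2(d[1],d[0])),a)
e=P(392,347);b=P(395,191); d=e-b; print('end',e,'back',b,np.linalg.norm(d),np.degrees(np.arctan2(d[1],d[0])),'mid',(e+b)/2)
print('width',np.linalg.norm(P(346,250)-P(437,250)),np.linalg.norm(P(349,320)-P(434.5,320)),(P(347.5,270)+P(436,270))/2)
```

```text
16.540248033040786 [array([0.53930401, 0.16285498, 0.031     ]), array([0.61696602, 0.18591886, 0.031     ])]
16.6174404365622 [array([0.52274417, 0.21936203, 0.031     ]), array([0.60033962, 0.24251996, 0.031     ])]
end [0.61012008 0.21465696 0.031     ] back [0.506746   0.18630078 0.031     ] 0.10719269899750576 15.33930174696314 mid [0.55843304 0.20047887 0.031     ]
width 0.059699989561521775 0.05895240266141153 [0.55658756 0.19877184 0.031     ]
```

Run:
```python
from h import *
y=np.radians(16.6)
rel([.559,.1998,.003],[np.pi,0,y+np.pi])
```

```text
rel [ 0.0042 -0.0094  0.5897] [ 0.0001 -0.0006 -0.0029]
```

{"method": "send_rows", "body": {"motion": [[[0.004,-0.009,0.1,0,0,-0.003,1],[0.004,-0.009,0.2,0,0,-0.003,1],[0.004,-0.009,0.3,0,0,-0.003,1],[0.004,-0.009,0.38,0,0,-0.003,1],[0.004,-0.009,0.45,0,0,-0.003,1],[0.004,-0.009,0.5,0,0,-0.003,1],[0.004,-0.009,0.54,0,0,-0.003,1],[0.004,-0.009,0.54,0,0,-0.003,1]]]}}

```text
t: 2.15
ee_pos: [0.557, 0.2013, 0.0165]
orientation: [3.141, -0.003, -2.848]
contact_force: [-0.9, 0.3, -0.7]
opening: 0.0852
grasp_force: 0.0
```

{"method": "send_rows", "body": {"motion": [[[0,0,0.015,0,0,0,1],[0,0,0.03,0,0,0,1],[0,0,0.04,0,0,0,1],[0,0,0.05,0,0,0,1],[0,0,0.05,0,0,0,1]]]}}

```text
t: 2.57
ee_pos: [0.559, 0.2002, 0.0031]
orientation: [-3.142, -0.0, -2.85]
contact_force: [0.1, -0.8, 0.8]
opening: 0.0856
grasp_force: 0.0
```

{"method": "send_rows", "body": {"motion": [[[0,0,0,0,0,0,0.7],[0,0,0,0,0,0,0.5],[0,0,0,0,0,0,0.5],[0,0,0,0,0,0,0.5],[0,0,0,0,0,0,0.5],[0,0,0,0,0,0,0.5]]], "newtons": 40}}

```text
t: 3.07
ee_pos: [0.5594, 0.2002, 0.0039]
orientation: [3.141, 0.001, -2.85]
contact_force: [-2.3, -1.9, 7.0]
opening: 0.0579
grasp_force: 42.6
```

{"method": "send_rows", "body": {"motion": [[[0,0,-0.02,0,0,0,0.5],[0,0,-0.06,0,0,0,0.5],[0,0,-0.12,0,0,0,0.5],[0,0,-0.2,0,0,0,0.5],[0,0,-0.28,0,0,0,0.5],[0,0,-0.35,0,0,0,0.5],[0,0,-0.4,0,0,0,0.5],[0,0,-0.4,0,0,0,0.5]]]}}

```text
t: 3.73
ee_pos: [0.5607, 0.2007, 0.1268]
orientation: [3.141, 0.005, -2.85]
contact_force: [1.1, -0.0, -3.3]
opening: 0.0581
grasp_force: 44.6
```

Run:
```python
from h import *
s=arm.observe();print(s['joints'],s['ee_pos'],s['contact_force'],s['grasp_force'],s['opening'])
import pickle
m=viewer.camera_model('wrist');pickle.dump(m,open('w2.pkl','wb')); im=shot('wrist','w2.png')
cv2.imwrite('pics/w2b.png',cv2.resize(im,(784,588))[:,:,::-1])
```

```text
[3.43663799e-01 4.41646202e-01 1.89392096e-02 1.14337536e+00
 3.01061931e-06 5.20567476e-02] [0.5607023  0.20065646 0.12680793] [ 1.07523963 -0.03245016 -3.26156418] 44.645702022025944 0.058131540717687925
```

View pics/w2b.png

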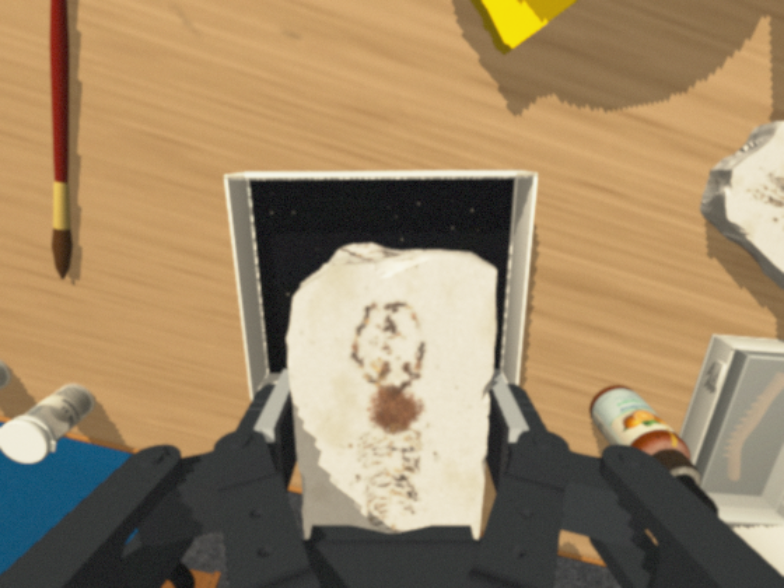

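Run:
```python
from h import *
rel([.52,.0,.127],[np.pi,0,np.pi])
rel([.4706,-.198,.127],[np.pi,0,np.radians(163.4)])
import pickle
m=pickle.load(open('w2.pkl','rb'))
y=np.radians(16.6);c=np.array([.5604,.2005,.154]);print(proj(m,c-.053*np.array([np.cos(y),np.sin(y),0]))*1.4)
```

```text
rel [ 0.3199 -0.6015 -0.0086] [0.0003 0.0017 0.1856]
rel [ 0.6674 -1.1863 -0.0096] [0.0006 0.0016 0.3701]
[397.84128204 257.66238474]
```

{"method": "send_rows", "body": {"motion": [[[0.02,-0.04,0,0,0,0.01,0.5],[0.06,-0.11,0,0,0,0.03,0.5],[0.11,-0.2,0,0,0,0.06,0.5],[0.16,-0.3,0,0,0,0.09,0.5],[0.22,-0.4,0,0,0,0.12,0.5],[0.27,-0.5,0,0,0,0.15,0.5],[0.32,-0.6,0,0,0.0017,0.18,0.5],[0.37,-0.69,0,0,0.0017,0.21,0.5]]]}}

```text
t: 4.45
ee_pos: [0.5107, -0.0321, 0.1219]
orientation: [-3.141, -0.005, 3.1]
contact_force: [-0.1, 1.0, -2.5]
opening: 0.0578
grasp_force: 44.6
```

Run:
```python
from h import *
rel([.4706,-.198,.127],[np.pi,0,np.radians(163.4)])
```

```text
rel [ 0.1109 -0.5581 -0.0162] [-0.0008 -0.003   0.1581]
```

{"method": "send_rows", "body": {"motion": [[[0.03,-0.09,0,0,0,0.03,0.5],[0.05,-0.18,0,0,0,0.06,0.5],[0.07,-0.27,0,0,0,0.09,0.5],[0.09,-0.36,0,0,0,0.12,0.5],[0.1,-0.44,0,0,0,0.14,0.5],[0.11,-0.5,0,0,0,0.158,0.5],[0.11,-0.54,0,0,0,0.158,0.5],[0.11,-0.54,0,0,0,0.158,0.5]]]}}

```text
t: 5.12
ee_pos: [0.4723, -0.1924, 0.1224]
orientation: [-3.14, -0.004, 2.854]
contact_force: [-0.8, 0.5, -3.8]
opening: 0.0582
grasp_force: 44.6
```

Run:
```python
from h import *
rel([.4706,-.198,.05],[np.pi,0,np.radians(163.4)])
```

```text
rel [-0.0009 -0.019   0.2412] [-0.0009 -0.0025  0.0011]
```

{"method": "send_rows", "body": {"motion": [[[0,-0.01,0.03,0,0,0,0.5],[0,-0.019,0.08,0,0,0,0.5],[0,-0.019,0.14,0,0,0,0.5],[0,-0.019,0.19,0,0,0,0.5],[0,-0.019,0.23,0,0,0,0.5],[0,-0.019,0.24,0,0,0,0.5],[0,-0.019,0.24,0,0,0,0.5]]]}}

```text
t: 5.7
ee_pos: [0.4706, -0.195, 0.0501]
orientation: [-3.141, -0.005, 2.857]
contact_force: [-0.8, -1.2, -2.3]
opening: 0.058
grasp_force: 44.5
```

Run:
```python
from h import *
s=arm.observe();print(s['ee_pos'],s['orientation'],s['contact_force'])
a=shot('top','t2.png'); b=shot('scene','s2.png')
c1=cv2.resize(a[140:260,350:450],(480,576),interpolation=cv2.INTER_CUBIC)
c2=cv2.resize(b[240:350,290:410],(320,293),interpolation=cv2.INTER_CUBIC)
o=np.zeros((576,800,3),np.uint8);o[:,:480]=c1;o[:293,480:]=c2
cv2.imwrite('pics/c2.png',o[:,:,::-1])
```

```text
[ 0.4706183  -0.19498598  0.05010884] [-3.14092792 -0.00496316  2.85671715] [-0.82349244 -1.16740314 -2.30626596]
```

View pics/c2.png

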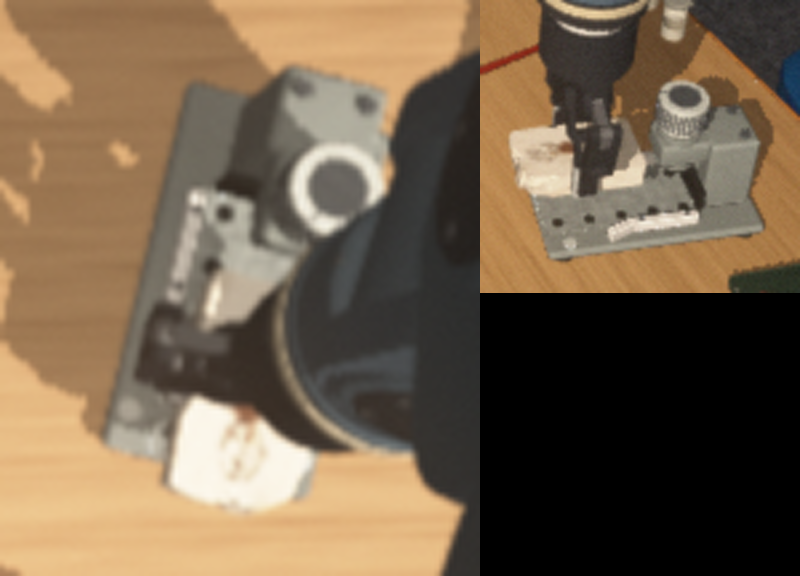

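The slab is hovering level over the bed, with its square end towards the stop. Its left edge shows at about (218,272) to (205,320) in the crop, and the round-end left corner at (168,480).

Run:
```python
from h import *
m=viewer.camera_model('top')
O=np.array([.531,-.216]);y=np.radians(-16.6);X=np.array([np.cos(y),np.sin(y)]);Y=np.array([-X[1],X[0]])
def C(u,v,z):
    p=ray(m,(350+(u+.5)/4.8-.5,140+(v+.5)/4.8-.5),z)[:2]-O; return np.round([p@X,p@Y],4)
for q in[(218,272),(205,320),(185,400),(167,482)]: print('slab',C(*q,.077))
for q in[(192,190),(174,295),(205,190)]: print('railL',C(*q,.024))
print('knob',C(336,188,.125), 'base',C(188,82,.013),C(105,440,.013),'button',C(225,213,.015))
s=arm.observe();p=s['ee_pos'][:2]-O;print('tcp',p@X,p@Y,s['ee_pos'],s['contact_force'])
rel([.4706,-.198,.012],[np.pi,0,np.radians(163.4)])
```

```text
slab [-0.0131  0.0308]
slab [-0.0364  0.0316]
slab [-0.0747  0.0322]
slab [-0.1131  0.0318]
railL [0.0364 0.0397]
railL [-0.0165  0.0365]
railL [0.038  0.0336]
knob [0.025  0.0002] base [0.0924 0.0515] [-0.092   0.0505] button [0.032  0.0195]
tcp -0.06265338450555837 0.0024860768851898986 [ 0.47166809 -0.19571819  0.05168753] [-0.00549932  0.04722714 -3.50787246]
rel [ 0.001  -0.0082  0.1323] [-0.0007 -0.0015  0.0028]
```

{"method": "send_rows", "body": {"motion": [[[0,-0.004,0.03,0,0,0.002,0.5],[0,-0.0075,0.06,0,0,0.002,0.5],[0,-0.0075,0.09,0,0,0.002,0.5],[0,-0.0075,0.11,0,0,0.002,0.5],[0,-0.0075,0.12,0,0,0.002,0.5],[0,-0.0075,0.12,0,0,0.002,0.5]]]}}

```text
t: 6.3
ee_pos: [0.4702, -0.1981, 0.0146]
orientation: [-3.141, -0.004, 2.852]
contact_force: [-1.2, 0.0, -2.3]
opening: 0.0577
grasp_force: 44.5
```

{"method": "send_rows", "body": {"motion": [[[0,0,0.005,0,0,0,0.5],[0,0,0.008,0,0,0,0.5],[0,0,0.008,0,0,0,0.5]]]}}

```text
t: 6.55
ee_pos: [0.4709, -0.1984, 0.0132]
orientation: [-3.14, -0.002, 2.852]
contact_force: [0.1, -0.6, -3.5]
opening: 0.0583
grasp_force: 44.6
```

{"method": "send_rows", "body": {"motion": [[[0,0,0.002,0,0,0,0.5],[0,0,0.004,0,0,0,0.5],[0,0,0.004,0,0,0,0.5]]]}}

```text
t: 6.8
ee_pos: [0.4709, -0.1983, 0.0121]
orientation: [-3.141, -0.002, 2.852]
contact_force: [-0.3, -0.1, 1.5]
opening: 0.0578
grasp_force: 45.1
```

{"method": "send_rows", "body": {"motion": [[[0,0,0.002,0,0,0,0.5],[0,0,0.003,0,0,0,0.5],[0,0,0.003,0,0,0,0.5]]]}}

```text
t: 7.05
ee_pos: [0.471, -0.1984, 0.0118]
orientation: [-3.14, -0.002, 2.852]
contact_force: [-5.4, 1.6, 15.4]
opening: 0.0579
grasp_force: 47.1
```

{"method": "send_rows", "body": {"motion": [[[0,0,-0.003,0,0,0,0.5],[0,0,-0.003,0,0,0,0.75],[0,0,-0.003,0,0,0,1],[0,0,-0.003,0,0,0,1],[0,0,-0.003,0,0,0,1]]]}}

```text
t: 7.47
ee_pos: [0.4707, -0.1983, 0.0118]
orientation: [-3.141, -0.002, 2.852]
contact_force: [-0.1, -0.5, -0.4]
opening: 0.0855
grasp_force: 0.0
```

{"method": "send_rows", "body": {"motion": [[[0,0,-0.05,0,0,0,1],[0,0,-0.12,0,0,0,1],[0.05,0,-0.2,0,0,0,1],[0.12,0,-0.25,0,0,0,0.5],[0.2,0,-0.27,0,0,0,0],[0.27,0,-0.27,0,0,0,0],[0.3,0,-0.27,0,0,0,0],[0.3,0,-0.27,0,0,0,0]]]}}

```text
t: 8.13
ee_pos: [0.3834, -0.1722, 0.0932]
orientation: [-3.141, -0.003, 2.852]
contact_force: [0.8, -0.2, -0.0]
opening: 0.0253
grasp_force: 0.0
```

Run:
```python
from h import *
s=arm.observe();print(s['ee_pos'],s['orientation'],s['contact_force'],s['opening'],s['t'])
a=shot('top','t3.png')
c1=cv2.resize(a[140:260,350:450],(480,576),interpolation=cv2.INTER_CUBIC)
cv2.imwrite('pics/c3.png',c1[:,:,::-1])
```

```text
[ 0.38337564 -0.17215304  0.09315877] [-3.14054512e+00 -2.72655739e-03  2.85187462e+00] [ 0.8239402  -0.1916151  -0.02660139] 0.025324295511200454 8.1333
```

View pics/c3.png

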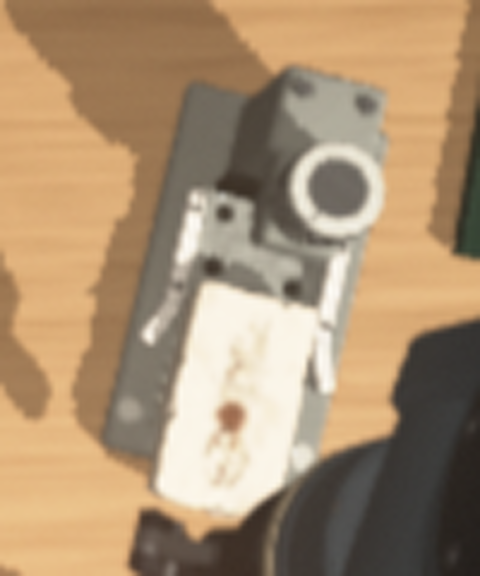

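The slab is lying on the bed with its square end at (205,280)–(318,308), pointing between the rails, rounded end at about (225,512).

Run:
```python
from h import *
m=viewer.camera_model('top')
O=np.array([.531,-.216]);y=np.radians(-16.6);X=np.array([np.cos(y),np.sin(y)]);Y=np.array([-X[1],X[0]])
def C(u,v,z):
    p=ray(m,(350+(u+.5)/4.8-.5,140+(v+.5)/4.8-.5),z)[:2]-O; return np.round([p@X,p@Y],4)
for q in[(203,280),(319,308),(195,310),(160,460),(312,340),(285,462),(225,513)]: print('slab',C(*q,.0385))
for q in[(205,195),(186,270),(327,245),(318,300)]: print('rail inner',C(*q,.024))
P=O-.140*X; print(P); rel([P[0],P[1],.0932],[np.pi,0,np.radians(163.4)])
rel([P[0],P[1],.024],[np.pi,0,np.radians(163.4)])
```

```text
slab [-0.0092  0.0279]
slab [-0.0077 -0.0287]
slab [-0.0243  0.0283]
slab [-0.0983  0.0283]
slab [-0.0237 -0.0288]
slab [-0.0838 -0.029 ]
slab [-0.1146 -0.0069]
rail inner [0.0356 0.033 ]
rail inner [-0.003   0.0337]
rail inner [ 0.0272 -0.03  ]
rail inner [-0.0004 -0.0316]
[ 0.39683484 -0.17600363]
rel [-0.0421  0.0008 -0.    ] [-0.0007 -0.0012  0.    ]
rel [-0.0426  0.001   0.2307] [-0.0007 -0.0012  0.    ]
```

{"method": "send_rows", "body": {"motion": [[[-0.015,0,0.05,0,0,0,0],[-0.03,0,0.1,0,0,0,0],[-0.03,0,0.16,0,0,0,0],[-0.03,0,0.21,0,0,0,0],[-0.03,0,0.23,0,0,0,0],[-0.03,0,0.23,0,0,0,0],[-0.03,0,0.23,0,0,0,0]]], "newtons": 60}}

```text
t: 8.77
ee_pos: [0.3936, -0.1753, 0.0242]
orientation: [-3.141, -0.003, 2.852]
contact_force: [0.1, 0.2, 0.3]
opening: -0.0001
grasp_force: 0.0
```

Run:
```python
from h import *
s=arm.observe();print(s['ee_pos'],s['contact_force'],s['opening'])
O=np.array([.531,-.216]);y=np.radians(-16.6);X=np.array([np.cos(y),np.sin(y)]);Y=np.array([-X[1],X[0]])
p=s['ee_pos'][:2]-O;print(p@X,p@Y)
```

```text
[ 0.39361049 -0.17532607  0.02419136] [0.05608033 0.16220759 0.26086746] -0.00010424789131022881
-0.1432835391695806 -0.00027184102699159254
```

{"method": "send_rows", "body": {"motion": [[[-0.015,0,0,0,0,0,0],[-0.03,0,0,0,0,0,0],[-0.04,0,0,0,0,0,0],[-0.05,0,0,0,0,0,0],[-0.06,0,0,0,0,0,0],[-0.07,0,0,0,0,0,0],[-0.08,0,0,0,0,0,0],[-0.09,0,0,0,0,0,0]]]}}

```text
t: 9.43
ee_pos: [0.4184, -0.1826, 0.0239]
orientation: [-3.141, -0.004, 2.852]
contact_force: [-7.0, 3.4, 6.2]
opening: -0.0003
grasp_force: 3.6
```

{"method": "send_rows", "body": {"motion": [[[-0.01,0,0,0,0,0,0],[-0.02,0,0,0,0,0,0],[-0.03,0,0,0,0,0,0],[-0.04,0,0,0,0,0,0],[-0.05,0,0,0,0,0,0],[-0.06,0,0,0,0,0,0]]]}}

```text
t: 9.93
ee_pos: [0.4355, -0.1877, 0.0238]
orientation: [-3.141, -0.004, 2.852]
contact_force: [-7.4, 2.8, 7.0]
opening: -0.0
grasp_force: 4.1
```

{"method": "send_rows", "body": {"motion": [[[0,0,0,0,0,0,0],[0,0,0,0,0,0,0]]]}}

```text
t: 10.1
ee_pos: [0.4363, -0.188, 0.0239]
orientation: [-3.141, -0.003, 2.852]
contact_force: [-0.5, 0.5, 0.5]
opening: -0.0001
grasp_force: 0.8
```

Run:
```python
from h import *
s=arm.observe();print(s['ee_pos'],s['contact_force'],s['opening'],s['wrist_torque'])
O=np.array([.531,-.216]);y=np.radians(-16.6);X=np.array([np.cos(y),np.sin(y)]);Y=np.array([-X[1],X[0]])
p=s['ee_pos'][:2]-O;print(p@X,p@Y)
a=shot('top','t4.png'); b=shot('scene','s4.png')
c1=cv2.resize(a[140:260,350:430],(320,480),interpolation=cv2.INTER_CUBIC)
c2=cv2.resize(b[250:350,290:400],(480,436),interpolation=cv2.INTER_CUBIC)
o=np.zeros((480,800,3),np.uint8);o[:,:320]=c1;o[:436,320:]=c2
cv2.imwrite('pics/c4.png',o[:,:,::-1])
```

```text
[ 0.43627346 -0.18799365  0.0238818 ] [-0.45353972  0.47175601  0.53311972] -0.00011504105900946184 [0.1595905  0.29488937 0.03576547]
-0.09877967121377117 -0.00022315329179190425
```

View pics/c4.png

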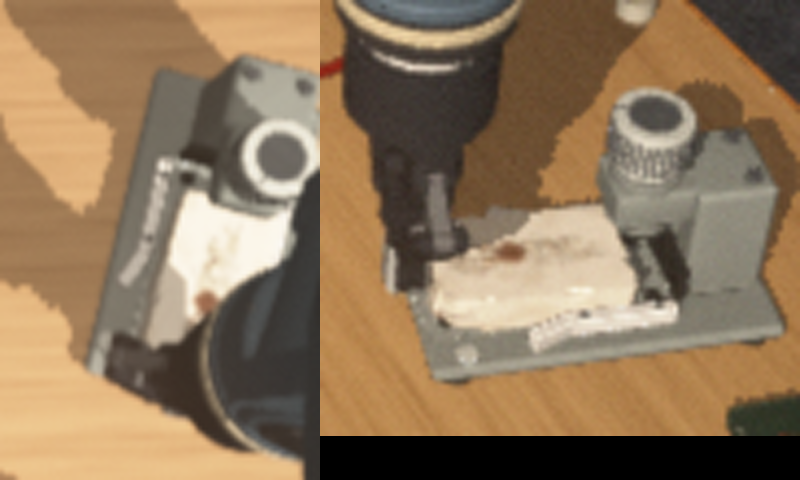

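The slab is flat between the rails, the fingers are behind its rounded end, and about 20 mm is left. I'll push more slowly.

{"method": "send_rows", "body": {"motion": [[[-0.005,0,0,0,0,0,0],[-0.01,0,0,0,0,0,0],[-0.015,0,0,0,0,0,0],[-0.02,0,0,0,0,0,0],[-0.025,0,0,0,0,0,0],[-0.03,0,0,0,0,0,0]]]}}

```text
t: 10.7
ee_pos: [0.445, -0.1906, 0.0239]
orientation: [-3.141, -0.003, 2.852]
contact_force: [-2.6, 1.4, 1.1]
opening: 0.0002
grasp_force: 1.5
```

{"method": "send_rows", "body": {"motion": [[[-0.003,0,0,0,0,0,0],[-0.006,0,0,0,0,0,0],[-0.009,0,0,0,0,0,0],[-0.012,0,0,0,0,0,0],[-0.015,0,0,0,0,0,0]]]}}

```text
t: 11.12
ee_pos: [0.4492, -0.1919, 0.0239]
orientation: [-3.14, -0.002, 2.852]
contact_force: [-2.8, 1.1, 0.9]
opening: 0.0004
grasp_force: 1.5
```

{"method": "send_rows", "body": {"motion": [[[-0.002,0,0,0,0,0,0],[-0.004,0,0,0,0,0,0],[-0.006,0,0,0,0,0,0],[-0.008,0,0,0,0,0,0],[-0.01,0,0,0,0,0,0]]]}}

```text
t: 11.53
ee_pos: [0.4521, -0.1927, 0.0239]
orientation: [-3.141, -0.002, 2.852]
contact_force: [-2.1, 1.2, 1.0]
opening: 0.0002
grasp_force: 1.4
```

{"method": "send_rows", "body": {"motion": [[[-0.001,0,0,0,0,0,0],[-0.002,0,0,0,0,0,0],[-0.003,0,0,0,0,0,0],[-0.004,0,0,0,0,0,0]]]}}

```text
t: 11.87
ee_pos: [0.4532, -0.1931, 0.0239]
orientation: [-3.141, -0.003, 2.852]
contact_force: [-3.4, 1.3, 0.8]
opening: -0.0002
grasp_force: 1.5
```

{"method": "send_rows", "body": {"motion": [[[-0.001,0,0,0,0,0,0],[-0.002,0,0,0,0,0,0],[-0.003,0,0,0,0,0,0],[-0.004,0,0,0,0,0,0]]]}}

```text
t: 12.2
ee_pos: [0.4544, -0.1934, 0.0239]
orientation: [-3.141, -0.002, 2.852]
contact_force: [-3.0, 2.2, 0.8]
opening: -0.0002
grasp_force: 1.5
```

{"method": "send_rows", "body": {"motion": [[[-0.001,0,0,0,0,0,0],[-0.002,0,0,0,0,0,0],[-0.003,0,0,0,0,0,0],[-0.004,0,0,0,0,0,0]]]}}

```text
t: 12.53
ee_pos: [0.4556, -0.1938, 0.0239]
orientation: [-3.14, -0.002, 2.852]
contact_force: [-2.6, 1.3, 1.1]
opening: 0.0002
grasp_force: 1.5
```

{"method": "send_rows", "body": {"motion": [[[-0.001,0,0,0,0,0,0],[-0.002,0,0,0,0,0,0],[-0.003,0,0,0,0,0,0],[-0.004,0,0,0,0,0,0]]]}}

```text
t: 12.87
ee_pos: [0.4565, -0.194, 0.0239]
orientation: [-3.141, -0.003, 2.852]
contact_force: [-5.5, 2.3, 1.8]
opening: -0.0001
grasp_force: 2.5
```

{"method": "send_rows", "body": {"motion": [[[-0.0005,0,0,0,0,0,0],[-0.0005,0,0,0,0,0,0]]]}}

```text
t: 13.03
ee_pos: [0.4565, -0.1941, 0.0238]
orientation: [-3.141, -0.003, 2.852]
contact_force: [-5.3, 2.0, 1.9]
opening: 0.0002
grasp_force: 2.6
```

{"method": "send_rows", "body": {"motion": [[[0.02,0,0,0,0,0,0],[0.06,0,0,0,0,0,0],[0.1,0,-0.05,0,0,-0.05,0],[0.12,0,-0.15,0,0,-0.12,0],[0.12,0,-0.28,0,0,-0.2,0.5],[0.12,0,-0.4,0,0,-0.27,1],[0.1,0,-0.5,0,0,-0.34,1],[0.05,0,-0.55,0,0,-0.41,1]]]}}

```text
t: 13.7
ee_pos: [0.4434, -0.1901, 0.1933]
orientation: [-3.139, 0.001, -2.782]
contact_force: [0.4, 0.2, 0.5]
opening: 0.0481
grasp_force: 0.0
```

Run:
```python
from h import *
print(arm.observe()['joints'])
rel([.5547,-.223,.18],[np.pi,0,np.radians(240)])
```

```text
[-0.40422838  0.18443748 -0.16594376  1.21742608 -0.00134659 -0.76403441]
rel [-0.3087 -0.2331  0.0455] [-2.100e-03  1.000e-04 -4.376e-01]
```

{"method": "send_rows", "body": {"motion": [[[-0.05,-0.03,0,0,0,-0.07,1],[-0.1,-0.07,0,0,0,-0.14,1],[-0.15,-0.11,0.01,0,0,-0.21,1],[-0.2,-0.15,0.02,0,0,-0.28,1],[-0.25,-0.19,0.03,0,0,-0.35,1],[-0.29,-0.22,0.04,0,0,-0.42,1],[-0.3,-0.23,0.04,0,0,-0.49,1],[-0.3,-0.23,0.04,0,0,-0.56,1]]]}}

```text
t: 14.37
ee_pos: [0.5522, -0.2236, 0.1761]
orientation: [3.14, -0.001, -1.902]
contact_force: [0.5, 0.5, -0.9]
opening: 0.0857
grasp_force: 0.0
```

Run:
```python
from h import *
print(arm.observe()['joints'][5])
rel([.5547,-.223,.14],[np.pi,0,np.radians(308)])
```

```text
-1.6238454923162071
rel [-0.0048 -0.0074  0.1203] [ 0.0015 -0.     -0.633 ]
```

{"method": "send_rows", "body": {"motion": [[[0,0,0.02,0,0,-0.07,1],[0,0,0.03,0,0,-0.15,1],[0,0,0.03,0,0,-0.23,1],[0,0,0.03,0,0,-0.31,1],[0,0,0.03,0,0,-0.39,1],[0,0,0.03,0,0,-0.46,1],[0,0,0.03,0,0,-0.54,1],[0,0,0.03,0,0,-0.62,1]]]}}

```text
t: 15.03
ee_pos: [0.5513, -0.2234, 0.1678]
orientation: [3.14, 0.001, -0.929]
contact_force: [-1.0, 0.2, -0.4]
opening: 0.0854
grasp_force: 0.0
```

Run:
```python
from h import *
s=arm.observe();print(s['joints'][5],s['ee_pos'],s['orientation'],s['t'])
m=viewer.camera_model('wrist'); im=shot('wrist','w5.png'); t=shot('top','t5.png')
print(proj(m,[.555,-.2231,.125])*1.0)
c2=cv2.resize(t[140:240,350:450],(300,300),interpolation=cv2.INTER_CUBIC)
o=np.zeros((420,800,3),np.uint8);o[:,:500]=im[:,30:530];o[:300,500:]=c2
cv2.imwrite('pics/c5.png',o[:,:,::-1])
import pickle;pickle.dump(m,open('w5.pkl','wb'))
rel([.5547,-.223,.096],[np.pi,0,np.radians(308)])
```

```text
-2.597144462728934 [ 0.55134924 -0.22336524  0.16784028] [ 3.13982366e+00  5.24705874e-04 -9.28705649e-01] 15.0333
[271.90411599 240.41937277]
rel [ 0.0059 -0.0102  0.2394] [ 0.0012  0.0004 -0.0156]
```

View pics/c5.png

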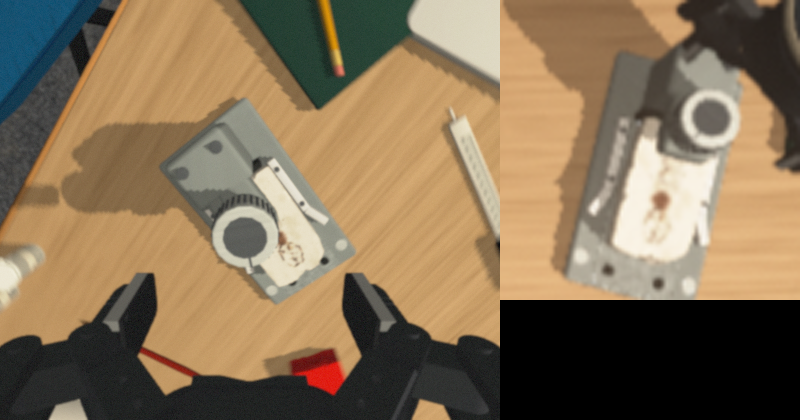

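The slab sits between the rails at the stop. In the wrist view the knob top is at (275,237) against (272,240) predicted. I'll refine its position.

Run:
```python
from h import *
import pickle
m=pickle.load(open('w5.pkl','rb'))
im=cv2.imread('pics/w5.png',0)
c=cv2.HoughCircles(cv2.medianBlur(im[180:300,220:340],3),cv2.HOUGH_GRADIENT,1,20,param1=100,param2=15,minRadius=15,maxRadius=40)
print(c[0][:4]+[220,180,0])
print(ray(m,(275,237),.125), [ray(m,(q[0]+220,q[1]+180),.125)[:2] for q in c[0][:4]])
t=viewer.camera_model('top')
O=np.array([.531,-.216]);y=np.radians(-16.6);X=np.array([np.cos(y),np.sin(y)]);Y=np.array([-X[1],X[0]])
for u,v in[(612,250),(680,262),(648,262),(637,117),(622,225),(697,225)]:
    p=ray(t,(350+(u-500)/3,140+v/3),.0385)[:2]-O; print(p@X,p@Y)
```

```text
[[275.5        233.5         33.79999924]
 [306.5        259.5         27.10000038]
 [255.5        197.5         23.60000038]]
[ 0.55482526 -0.22609903  0.125     ] [array([ 0.55597011, -0.22815823]), array([ 0.52958482, -0.22571285]), array([ 0.57929627, -0.23952491])]
-0.06891680461558645 0.024873933655366883
-0.06425714900367431 -0.02700847972126563
-0.0706348303720001 -0.0035429160541157823
0.03633436122704728 0.029335280012454203
-0.048324161558288184 0.02180428424394063
-0.03328143535604717 -0.03341283689720219
```

Run:
```python
from h import *
rel([.5548,-.2240,.096],[np.pi,0,np.radians(307)])
```

```text
rel [ 0.0088 -0.0085  0.2394] [ 0.0012  0.0004 -0.0045]
```

{"method": "send_rows", "body": {"motion": [[[0.004,-0.004,0.03,0,0,0,1],[0.009,-0.0085,0.07,0,0,0,1],[0.009,-0.0085,0.12,0,0,0,1],[0.009,-0.0085,0.17,0,0,0,1],[0.009,-0.0085,0.21,0,0,0,1],[0.009,-0.0085,0.235,0,0,0,1],[0.009,-0.0085,0.235,0,0,0,1]]]}}

```text
t: 15.72
ee_pos: [0.5538, -0.2236, 0.0952]
orientation: [3.138, 0.003, -0.938]
contact_force: [-0.4, 0.6, 0.2]
opening: 0.0856
grasp_force: 0.0
```

Run:
```python
from h import *
s=arm.observe();print(s['joints'][5],s['ee_pos'],s['contact_force'],s['wrist_torque'])
rel([.5548,-.2240,.096],[np.pi,0,np.radians(307)])
```

```text
-2.586929440833752 [ 0.5537593  -0.22357697  0.09520583] [-0.42440478  0.6040419   0.15344746] [ 0.04007217  0.01612872 -0.00340987]
rel [ 0.0032 -0.002  -0.0027] [ 0.0023  0.0022 -0.0081]
```

Close on the knob gently.

{"method": "send_rows", "body": {"motion": [[[0.003,-0.002,-0.003,0,0,0,0.7],[0.003,-0.002,-0.003,0,0,0,0.5],[0.003,-0.002,-0.003,0,0,0,0.3],[0.003,-0.002,-0.003,0,0,0,0.3],[0.003,-0.002,-0.003,0,0,0,0.3],[0.003,-0.002,-0.003,0,0,0,0.3],[0.003,-0.002,-0.003,0,0,0,0.3]]], "newtons": 30}}

```text
t: 16.3
ee_pos: [0.5559, -0.2248, 0.099]
orientation: [3.139, -0.0, -0.935]
contact_force: [-3.5, -1.7, 7.1]
opening: 0.0415
grasp_force: 29.5
```

```bash
cat >> h.py <<'E'
def st():
    s=arm.observe();Rc=R.from_euler('xyz',s['orientation'])
    print('t',round(s['t'],2),'j6',round(s['joints'][5],3),'ee',np.round(s['ee_pos'],4),'Ftool',Rc.inv().apply(s['contact_force']).round(1),'Mtool',Rc.inv().apply(s['wrist_torque']).round(3),'open',round(s['opening'],4),'g',round(s['grasp_force'],1),'yaw',round(s['orientation'][2],3))
E
python3 -c "from h import *;st()"
```

```text
t 16.3 j6 -2.59 ee [ 0.5559 -0.2248  0.099 ] Ftool [-0.7  3.9 -7.1] Mtool [-0.819 -0.197 -0.04 ] open 0.0415 g 29.5 yaw -0.935
```

{"method": "send_rows", "body": {"motion": [[[0,0,0,0,0,0.02,0.3],[0,0,0,0,0,0.08,0.3],[0,0,0,0,0,0.14,0.3],[0,0,0,0,0,0.2,0.3],[0,0,0,0,0,0.26,0.3],[0,0,0,0,0,0.32,0.3],[0,0,0,0,0,0.38,0.3],[0,0,0,0,0,0.4,0.3]]], "newtons": 50}}

```text
t: 16.97
ee_pos: [0.5551, -0.225, 0.0991]
orientation: [3.139, -0.002, -1.57]
contact_force: [-9.0, -2.7, 12.6]
opening: 0.0402
grasp_force: 49.5
```

```bash
python3 -c "from h import *;st()"
```

```text
t 16.97 j6 -1.955 ee [ 0.5551 -0.225   0.0991] Ftool [  2.7   9.1 -12.6] Mtool [-2.053  0.623 -0.205] open 0.0402 g 49.5 yaw -1.57
```

{"method": "send_rows", "body": {"motion": [[[0,0.001,-0.002,0,0,0.03,0.3],[0,0.002,-0.003,0,0,0.07,0.3],[0,0.003,-0.003,0,0,0.11,0.3],[0,0.003,-0.003,0,0,0.15,0.3],[0,0.003,-0.003,0,0,0.18,0.3],[0,0.003,-0.003,0,0,0.2,0.3],[0,0.003,-0.003,0,0,0.2,0.3]]]}}

```text
t: 17.55
ee_pos: [0.5546, -0.2249, 0.0993]
orientation: [3.139, -0.002, -1.88]
contact_force: [-2.9, -5.0, 0.1]
opening: 0.0406
grasp_force: 50.9
```

```bash
python3 -c "from h import *;st()"
```

```text
t 17.55 j6 -1.646 ee [ 0.5546 -0.2249  0.0993] Ftool [ 5.6  1.3 -0.1] Mtool [-0.321  1.068 -0.133] open 0.0406 g 50.9 yaw -1.88
```

{"method": "send_rows", "body": {"motion": [[[0.001,0,0,0,0,0.03,0.3],[0.002,0,0,0,0,0.06,0.3],[0.002,0,0,0,0,0.09,0.3],[0.002,0,0,0,0,0.12,0.3],[0.002,0,0,0,0,0.15,0.3],[0.002,0,0,0,0,0.15,0.3]]]}}

```text
t: 18.05
ee_pos: [0.5543, -0.2249, 0.0992]
orientation: [3.139, -0.002, -2.115]
contact_force: [-3.5, -0.4, 2.6]
opening: 0.0404
grasp_force: 51.1
```

```bash
python3 -c "from h import *;st()"
```

```text
t 18.05 j6 -1.412 ee [ 0.5543 -0.2249  0.0992] Ftool [ 2.2  2.8 -2.6] Mtool [-0.885  0.504 -0.12 ] open 0.0404 g 51.1 yaw -2.115
```

{"method": "send_rows", "body": {"motion": [[[0,0,0,0,0,0.03,0.3],[0,0,0,0,0,0.06,0.3],[0,0,0,0,0,0.09,0.3],[0,0,0,0,0,0.12,0.3],[0,0,0,0,0,0.15,0.3],[0,0,0,0,0,0.15,0.3]]]}}

```text
t: 18.55
ee_pos: [0.5541, -0.2247, 0.0992]
orientation: [3.139, -0.002, -2.349]
contact_force: [-5.8, 0.3, 4.5]
opening: 0.0405
grasp_force: 51.3
```

```bash
python3 -c "from h import *;st()"
```

```text
t 18.55 j6 -1.177 ee [ 0.5541 -0.2247  0.0992] Ftool [ 3.9  4.4 -4.5] Mtool [-1.206  0.736 -0.108] open 0.0405 g 51.3 yaw -2.349
```

{"method": "send_rows", "body": {"motion": [[[0.001,0.001,0,0,0,0.03,0.3],[0.001,0.001,0,0,0,0.06,0.3],[0.001,0.001,0,0,0,0.09,0.3],[0.001,0.001,0,0,0,0.12,0.3],[0.001,0.001,0,0,0,0.15,0.3],[0.001,0.001,0,0,0,0.15,0.3]]]}}

```text
t: 19.05
ee_pos: [0.5538, -0.2245, 0.0992]
orientation: [3.14, -0.002, -2.585]
contact_force: [-5.1, 3.1, 4.3]
opening: 0.0405
grasp_force: 51.3
```

```bash
python3 -c "from h import *;st()"
```

```text
t 19.05 j6 -0.941 ee [ 0.5538 -0.2245  0.0992] Ftool [ 2.7  5.3 -4.3] Mtool [-1.124  0.547 -0.156] open 0.0405 g 51.3 yaw -2.585
```

{"method": "send_rows", "body": {"motion": [[[0.001,0.001,0,0,0,0.03,0.3],[0.001,0.002,0,0,0,0.06,0.3],[0.001,0.002,0,0,0,0.09,0.3],[0.001,0.002,0,0,0,0.12,0.3],[0.001,0.002,0,0,0,0.12,0.3]]]}}

```text
t: 19.47
ee_pos: [0.5537, -0.2242, 0.0992]
orientation: [3.141, -0.002, -2.773]
contact_force: [-3.1, 4.2, 3.3]
opening: 0.0403
grasp_force: 51.2
```

```bash
python3 -c "from h import *;st()"
```

```text
t 19.47 j6 -0.753 ee [ 0.5537 -0.2242  0.0992] Ftool [ 1.4  5.  -3.2] Mtool [-0.833  0.268 -0.213] open 0.0403 g 51.2 yaw -2.773
```

{"method": "send_rows", "body": {"motion": [[[0,0.001,0,0,0,0.03,0.3],[0,0.002,0,0,0,0.06,0.3],[0,0.002,0,0,0,0.09,0.3],[0,0.002,0,0,0,0.09,0.3]]]}}

```text
t: 19.8
ee_pos: [0.5536, -0.224, 0.0992]
orientation: [3.141, -0.002, -2.913]
contact_force: [-1.7, 1.1, 2.1]
opening: 0.0407
grasp_force: 51.2
```

```bash
python3 -c "from h import *;st()"
```

```text
t 19.8 j6 -0.612 ee [ 0.5536 -0.224   0.0992] Ftool [ 1.5  1.5 -2.1] Mtool [-0.328  0.272 -0.185] open 0.0407 g 51.2 yaw -2.913
```

{"method": "send_rows", "body": {"motion": [[[0,0,0,0,0,0.03,0.3],[0,0.001,0,0,0,0.06,0.3],[0,0.001,0,0,0,0.09,0.3],[0,0.001,0,0,0,0.09,0.3]]]}}

```text
t: 20.13
ee_pos: [0.5536, -0.2238, 0.0992]
orientation: [-3.141, -0.002, -3.054]
contact_force: [-2.1, -0.3, 2.9]
opening: 0.0408
grasp_force: 51.3
```

```bash
python3 -c "from h import *;st()"
```

```text
t 20.13 j6 -0.471 ee [ 0.5536 -0.2238  0.0992] Ftool [ 2.1 -0.1 -2.9] Mtool [-0.167  0.169 -0.245] open 0.0408 g 51.3 yaw -3.054
```

{"method": "send_rows", "body": {"motion": [[[0,0,0,0,0,0.03,0.3],[0,0,0,0,0,0.06,0.3],[0,0,0,0,0,0.09,0.3],[0,0,0,0,0,0.09,0.3]]]}}

```text
t: 20.47
ee_pos: [0.5536, -0.2236, 0.0992]
orientation: [-3.141, -0.002, 3.088]
contact_force: [-0.0, 3.1, 4.6]
opening: 0.0405
grasp_force: 51.4
```

```bash
python3 -c "from h import *;st()"
```

```text
t 20.47 j6 -0.33 ee [ 0.5536 -0.2236  0.0992] Ftool [ 0.2  3.1 -4.6] Mtool [-0.486  0.272 -0.225] open 0.0405 g 51.4 yaw 3.088
```

{"method": "send_rows", "body": {"motion": [[[0,0,0,0,0,0.03,0.3],[0,0.001,0,0,0,0.06,0.3],[0,0.001,0,0,0,0.09,0.3],[0,0.001,0,0,0,0.09,0.3]]]}}

```text
t: 20.8
ee_pos: [0.5536, -0.2234, 0.0992]
orientation: [-3.141, -0.002, 2.947]
contact_force: [-1.0, 1.5, 5.4]
opening: 0.0405
grasp_force: 51.4
```

```bash
python3 -c "from h import *;st()"
```

```text
t 20.8 j6 -0.188 ee [ 0.5536 -0.2234  0.0992] Ftool [ 1.3  1.2 -5.4] Mtool [-0.362  0.139 -0.206] open 0.0405 g 51.4 yaw 2.947
```

{"method": "send_rows", "body": {"motion": [[[0,0,0,0,0,0.03,0.3],[0,0,0,0,0,0.06,0.3],[0,0,0,0,0,0.08,0.3]]]}}

```text
t: 21.05
ee_pos: [0.5536, -0.2232, 0.0992]
orientation: [-3.141, -0.002, 2.822]
contact_force: [-0.4, 3.4, 4.3]
opening: 0.0405
grasp_force: 51.4
```

```bash
python3 -c "from h import *;st()"
```

```text
t 21.05 j6 -0.064 ee [ 0.5536 -0.2232  0.0992] Ftool [ 1.4  3.1 -4.3] Mtool [-0.633  0.208 -0.416] open 0.0405 g 51.4 yaw 2.822
```

{"method": "send_rows", "body": {"motion": [[[0,0,0,0,0,0.02,0.3],[0,0,0,0,0,0.04,0.3],[0,0,0,0,0,0.04,0.3]]]}}

```text
t: 21.3
ee_pos: [0.5537, -0.2232, 0.0992]
orientation: [-3.141, -0.002, 2.76]
contact_force: [0.5, 3.3, 4.7]
opening: 0.0406
grasp_force: 51.5
```

```bash
python3 -c "from h import *;st()"
```

```text
t 21.3 j6 -0.001 ee [ 0.5537 -0.2232  0.0992] Ftool [ 0.8  3.2 -4.7] Mtool [-0.831  0.227 -0.343] open 0.0406 g 51.5 yaw 2.76
```

{"method": "send_rows", "body": {"motion": [[[0,0,0,0,0,0.02,0.3],[0,0,0,0,0,0.04,0.3],[0,0,0,0,0,0.04,0.3]]]}}

```text
t: 21.55
ee_pos: [0.5537, -0.2232, 0.0992]
orientation: [-3.141, -0.002, 2.696]
contact_force: [1.0, 4.9, 5.4]
opening: 0.0408
grasp_force: 51.5
```

```bash
python3 -c "from h import *;st()"
```

```text
t 21.55 j6 0.062 ee [ 0.5537 -0.2232  0.0992] Ftool [ 1.2  4.8 -5.4] Mtool [-1.041  0.238 -0.038] open 0.0408 g 51.5 yaw 2.696
```

{"method": "send_rows", "body": {"motion": [[[0,0,0,0,0,0.02,0.3],[0,0,0,0,0,0.04,0.3],[0,0,0,0,0,0.04,0.3]]]}}

```text
t: 21.8
ee_pos: [0.5537, -0.223, 0.0992]
orientation: [-3.141, -0.002, 2.633]
contact_force: [1.3, 5.3, 5.2]
opening: 0.0406
grasp_force: 51.6
```

```bash
python3 -c "from h import *;st()"
```

```text
t 21.8 j6 0.125 ee [ 0.5537 -0.223   0.0992] Ftool [ 1.4  5.3 -5.2] Mtool [-1.193  0.361 -0.084] open 0.0406 g 51.6 yaw 2.633
```

That was one clear click: torque rose to about 0.34–0.42, then fell to 0.04–0.08 N m. Let go and rise.

{"method": "send_rows", "body": {"motion": [[[0,0,0,0,0,0,0.6],[0,0,0,0,0,0,0.8],[0,0,0,0,0,0,1],[0,0,0,0,0,0,1],[0,0,0,0,0,0,1],[0,0,0,0,0,0,1]]]}}

```text
t: 22.3
ee_pos: [0.5533, -0.2235, 0.0989]
orientation: [-3.14, -0.002, 2.631]
contact_force: [0.2, 0.5, 0.6]
opening: 0.0851
grasp_force: 0.0
```

{"method": "send_rows", "body": {"motion": [[[0,0,-0.03,0,0,0,1],[0,0,-0.08,0,0,0,1],[0,0,-0.16,0,0,0,1],[0,0,-0.25,0,0,0,1],[0,0.1,-0.35,0,0,0,1],[0,0.2,-0.4,0,0,0,1],[0,0.3,-0.4,0,0,0,1],[0,0.4,-0.4,0,0,0,1]]]}}

```text
t: 22.97
ee_pos: [0.6134, -0.1177, 0.221]
orientation: [-3.141, 0.001, 2.631]
contact_force: [-0.6, -0.9, -0.3]
opening: 0.0854
grasp_force: 0.0
```

Run:
```python
from h import *
st()
a=shot('top','t9.png'); b=shot('scene','s9.png')
o=np.zeros((420,800,3),np.uint8);o[:420,:400]=cv2.resize(a[100:310,80:460],(400,221))[:221].repeat(1,0) if 0 else 0
o[:300,:400]=cv2.resize(a[90:330,80:400+0],(400,300)); o[:300,400:]=cv2.resize(b[260:350,300:420],(400,300),interpolation=cv2.INTER_CUBIC)
o=o[:300]
c=cv2.resize(a[140:240,350:450],(300,300),interpolation=cv2.INTER_CUBIC)
p=np.zeros((600,800,3),np.uint8);p[:300]=o;p[300:,:300]=c
cv2.imwrite('pics/c9.png',p[:,:,::-1])
```

```text
t 22.97 j6 0.322 ee [ 0.6134 -0.1177  0.221 ] Ftool [ 0.  -1.1  0.3] Mtool [0.004 0.043 0.02 ] open 0.0854 g 0.0 yaw 2.631
```

View pics/c9.png

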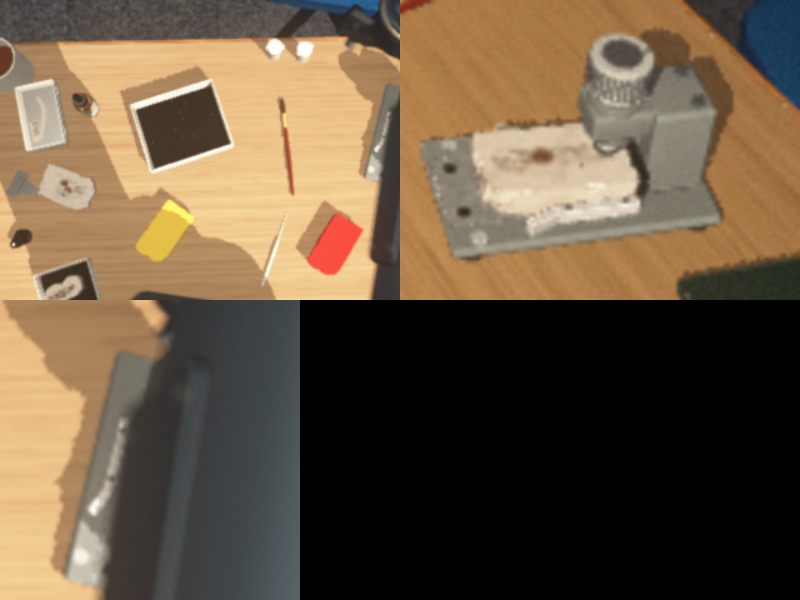

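The slab lies flat between the rails at the stop with the foot on it at about (607,148). The tray is empty and in place, and everything else is undisturbed. Handing in.

```bash
python3 -c "from h import *;print(arm.job_done())"
```

```text
the job is handed in; nothing more can be done
None
```

The slab is clamped face up on the bed, pushed home to about 6 N at the stop; I turned the knob to one click, let go, and handed the job in at about 23 s with nothing else seen disturbed.

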